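Sweep the test prints off the build plate

ROBOT

A 7-joint arm with a two-finger parallel gripper is mounted at the origin on the work surface. World frame = base frame: x ahead of the robot, y to its left, z up, the work surface at z = 0. Lengths are in m, angles in rad, forces in N, time in s.
With the tool pointing down it reaches from about 0.4 to 0.9 m from the base axis. Payload 5.6 kg.
Tool frame: the origin (TCP) lies midway between the tips of the shut fingers; the grasp point (between the pads) lies 19 mm behind it; y points along the fingers, z is the direction in which the jaws open and shut, and the axes are right-handed (so a half turn about y gives the same grasp; the last joint's range is limited). The gripper opens to 92 mm and grips with 3 to 60 N. Pads are 20 mm wide; open, the fingers measure 128 mm over their backs; the gripper's body (75 mm by 189 mm) begins 69 mm behind the grasp point.
Start: joints at [1.133, 0.468, -0.012, 1.603, 0.006, 1.071, -0.056], TCP at [0.25, -0.6, 0.215] pointing down, gripper open.
Joint ranges: [-2.53, 2.53], [-0.31, 2.02], [-1.57, 1.55], [0.28, 2.44], [-1.29, 4.43], [0.15, 1.84], [-2.92, 2.92]. Speed limits (rad/s): [2.57, 2.57, 3.14, 3.14, 3.14, 3.14, 3.14].

INTERFACE

Orientations are given as a 3x3 rotation matrix whose columns are the frame's x, y, z axes.
In Python, from station import env, effector, solver, viewer, workorder, search_frame, tip_of gives the robot as it stands. Calls block until the motion is done:
- env.reach(position, orientation): joint-space move of the TCP to a pose.
- env.movel(position, frame=None, rate=0.15): straight line of the TCP; frame=None keeps the orientation; rate is the mean speed in m/s.
- env.goto_joints(angles): joint-space move.
- effector.release() and effector.grasp(squeeze=None): open the fingers fully, or close them until they stop; squeeze is the grip in N (None keeps the last).
- env.pause(seconds).
- solver.inverse_kinematics(position, orientation): joint angles nearest the present ones, or None.
- env.sense(): the state.
- viewer.read_camera(name): name is "scene" or "top"; returns (picture, depth): 400x640x3 uint8, red, green, blue; 400x640 float32, m along the optical axis (not along the pixel's ray), 0 where there is no reading.
- viewer.camera_info(name): a dict with "intrinsics" (3x3 intrinsics, pixels), "eye" and "rotation" of the camera in the world. Camera axes: x right, y up, looking along -z (the intrinsics and any distortion apply to the point x, -y, -z); pixel columns grow to the right and rows downward; lengths in m; the calibration is good to about 2 mm. A picture is of the moment at which its call begins. camera_info takes no time and is no camera call.
A pose or a line that the arm cannot do raises env.PlanningError and nothing moves.
- workorder.finish_job(): hands the job in, once; it reports no verdict.
Trained networks look in the newest picture that a camera, given by its name, has taken for a name from the list of things; names that differ only in an ending like _2 or _b are one class to them, and where a whole thing is asked for, a point or a joint stands for the part that bears it (a point fixed in the world has none). Each returns a list of dicts, best first, with "score" (0 to 1); they miss things now and then, are a little off and sometimes report something else, mostly with a low value. They report only what shows in the picture. A call takes as long as a camera call.
- search_frame(camera, name): "at" ([x, y, z] in m, in world coordinates, good to about 4 mm: the middle of the surface that is visible of it).
- tip_of(camera, name): "at" ([x, y, z] in m, in world coordinates, good to about 4 mm: a listed point, or the origin of a listed thing).
The state is a dict: "t": time; "joint_positions": joint angles; "joint_velocities": joint speeds; "tau": joint torques, N m; "ee_pos": TCP position; "tcp_rot": TCP orientation; "wrist_force": force on the tool from outside, world axes, zero at the start; "moment": the same for the moment, N m; "gripper_width": finger opening in m.
Only numpy, scipy, OpenCV 4.12 (cv2) and the standard library are available. Lean on these libraries where they do the work, as an engineer would, in place of code of your own. Each camera call takes 0.05 s, during which the arm holds its last target.

TASK

Clear the build plate: with the fingertips, sweep the three small test prints (gear, L-bracket and U-clip) across the plate and over its edge, so that all three end up lying in the open tray beside it. Do not pick any of them up. Leave the tall bear figurine standing where it is on the plate, and leave the things on the bench alone.

Things in the scene. Friction and masses are not known exactly. Their poses are not given: they have to be found in the camera images.
- plate: Fixed black rectangular build plate of a 3D printer on its bed unit: 270 (its x) x 220 (its y) mm, flat, no rim, top surface 45 mm above the bench. Origin at bench level under the plate's centre, z up. The open tray adjoins one of its two y edges (which one varies) and the control unit the other.
- tray: Fixed open grey plastic tray on the bench, alongside the plate with a 5 mm gap (too narrow for a part): 250 (its x) x 110 (its y) mm, 30 mm high, walls and floor 3 mm, so the rim is 15 mm below the plate's top. Origin at bench level under its centre; axes parallel to the plate's; centre 170 mm from the plate's centre.
- control: Fixed closed black control unit with a dark screen and a knob, 170 (plate's x) x 100 (plate's y) x 26 mm (knob top 38 mm), on the other side of the plate, its centre 170 mm from the plate's centre. Not to be used. Origin at bench level under its centre.
- gear_center (a point): Loose white printed gear lying flat on the plate, 31 mm across the teeth, 14 mm high, about 15 g. Point at its centre, half-way up. The four prints stand in four different rows, about 58 mm apart (at least 46 mm) along the plate's x, anywhere within 55 mm of the plate's centre line in y; which is in which row varies.
- bracket_center (a point): Loose white printed L-shaped bracket lying on the plate: two 28 mm legs, 9 mm thick, 16 mm high, about 15 g. Point at the centre of its 28 x 28 mm outline, half-way up.
- clip_center (a point): Loose white printed U-shaped clip on the plate, 26 x 22 mm, 18 mm high, its two upright walls on a 6 mm base, about 14 g. Point at its centre, half-way up.
- figurine_center (a point): White printed bear figurine, loose, standing on the plate in one of the rows: round foot 34 mm in diameter, 56 mm high, about 35 g. It must stay. Point on its axis, 28 mm above the plate; its z points up.
- gluestick: Loose upright round glue container on the bench beyond the work, 28 mm in diameter, 95 mm high. Bystander. Origin under its centre.
- spool: Loose grey filament spool lying flat on the bench, 140 mm in diameter, 46 mm high. Bystander. Origin under its centre.
- scraper: Loose scraper with a handle lying on the bench, 170 mm long along its x. Bystander. Origin on the bench under its middle.

How it is judged:
At the end, for the whole second after the job is handed in: The centres of gear, bracket and clip are inside the tray's walls and no higher than its rim (30 mm above the bench), at rest; the figurine stands upright (within 0.15 rad) within 12 mm of where it stood (x of gear_center in the frame of tray between -0.122 and 0.122 m and y of gear_center in the frame of tray between -0.052 and 0.052 m and z of each of gear_center, bracket_center, clip_center in the frame of tray below 0.03 m and linear speed of each of gear, bracket, clip, figurine below 0.02 m/s and x of bracket_center in the frame of tray between -0.122 and 0.122 m and y of bracket_center in the frame of tray between -0.052 and 0.052 m and x of clip_center in the frame of tray between -0.122 and 0.122 m and y of clip_center in the frame of tray between -0.052 and 0.052 m and distance of figurine_center from where it was at the start of the episode below 0.012 m and angle between figurine_center's own z axis and vertical below 0.15 rad); the robot touches nothing.
It fails at once if the gear is lifted (its centre rises more than 12 mm above where it lay on the plate) (height (world z) of gear_center above 0.064 m).
It fails at once if the bracket is lifted (its centre rises more than 12 mm above where it lay on the plate) (height (world z) of bracket_center above 0.065 m).
It fails at once if the clip is lifted (its centre rises more than 12 mm above where it lay on the plate) (height (world z) of clip_center above 0.066 m).
It fails at once if the figurine is shifted by more than 12 mm, tipped or lifted (distance of figurine_center from where it was at the start of the episode above 0.012 m or angle between figurine_center's own z axis and vertical above 0.3 rad).
It fails at once if the glue stick, the filament spool or the scraper on the bench is moved by more than 20 mm (distance of any of gluestick, spool, scraper from where it was at the start of the episode above 0.02 m).
It also fails if it takes over 58 s, if anything falls off the work surface, if the arm or the gripper's body presses on something with over 40 N, if the wrist force passes 120 N, or if a joint passes its speed limit or range.

## Working session

There is one attempt and no reset: what is moved stays moved. The work goes in short steps, each a Python script; the robot and the scene stay as the last script left them, time stands still between calls to the robot, and variables do not carry over. Pictures are saved under pics/ and viewed, and the job is handed in when it is done.

```bash
ls; mkdir -p pics
python3 - <<'E'
from station import *
import cv2,numpy as np
for c in ["top","scene"]:
    p,d=viewer.read_camera(c); cv2.imwrite(f"pics/{c}0.png",p[:,:,::-1])
    print(c,{k:np.round(v,3).tolist() if not isinstance(v,str) else v for k,v in viewer.camera_info(c).items()})
    for n in ["plate","tray","control","gear_center","bracket_center","clip_center","figurine_center","gluestick","spool","scraper"]:
        print(n,[(np.round(r["at"],3).tolist(),round(r["score"],2)) for r in tip_of(c,n)][:2])
s=env.sense();print(s)
E
```

```text
pics
top {'intrinsics': [[406.297, 0.0, 318.849], [0.0, 406.297, 197.963], [0.0, 0.0, 1.0]], 'eye': [0.384, -0.033, 1.506], 'rotation': [[-0.022, 0.993, -0.12], [-1.0, -0.022, 0.001], [-0.001, 0.12, 0.993]]}
plate [([0.571, -0.006, 0.001], 0.58), ([0.548, 0.044, 0.057], 0.28)]
tray [([0.606, 0.161, 0.001], 0.73)]
control [([0.538, -0.179, -0.0], 0.76)]
gear_center [([0.486, 0.005, 0.052], 0.49)]
bracket_center [([0.592, -0.053, 0.054], 0.46)]
clip_center [([0.549, 0.043, 0.056], 0.6)]
figurine_center [([0.661, 0.013, 0.07], 0.65)]
gluestick [([0.483, 0.45, 0.002], 0.67)]
spool [([0.607, 0.161, 0.001], 0.72), ([0.552, 0.042, 0.055], 0.43)]
scraper [([0.632, 0.457, 0.001], 0.56)]
scene {'intrinsics': [[367.08, 0.0, 328.019], [0.0, 367.08, 199.463], [0.0, 0.0, 1.0]], 'eye': [1.069, 0.559, 0.668], 'rotation': [[-0.761, -0.388, 0.521], [0.649, -0.446, 0.617], [-0.007, 0.807, 0.591]]}
plate [([0.571, -0.004, -0.001], 0.61)]
tray [([0.604, 0.16, 0.001], 0.89)]
control [([0.537, -0.174, 0.003], 0.73)]
gear_center [([0.486, 0.001, 0.058], 0.68)]
bracket_center [([0.593, -0.048, 0.056], 0.53)]
[... 326 characters left out ...]
07141334, -0.05628791]), 'joint_velocities': array([ 0.0004877 ,  0.00094535, -0.00062639, -0.00136577, -0.00053407,
       -0.00041839,  0.00103459]), 'tau': array([-6.05905570e-04, -5.20413709e+01, -1.28079453e-02, -2.44051981e+01,
       -5.67462249e-02,  1.13911906e-02, -1.90072811e-06]), 'ee_pos': array([ 0.24998672, -0.60002967,  0.21459468]), 'tcp_rot': array([[-9.23080109e-01, -3.07930934e-05,  3.84607737e-01],
       [-3.84607735e-01, -5.03647063e-05, -9.23080109e-01],
       [ 4.77951478e-05, -9.99999998e-01,  3.46473966e-05]]), 'wrist_force': array([0.03541785, 0.18296137, 0.08249981]), 'moment': array([ 0.03987231, -0.01376454,  0.00870231]), 'gripper_width': 0.09172343231676554}
```

View pics/top0.png

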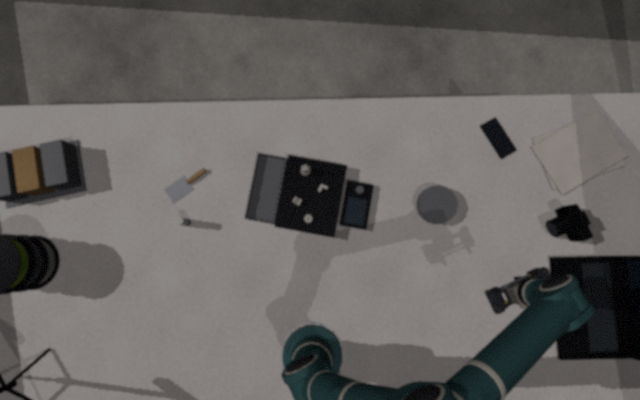

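View pics/scene0.png

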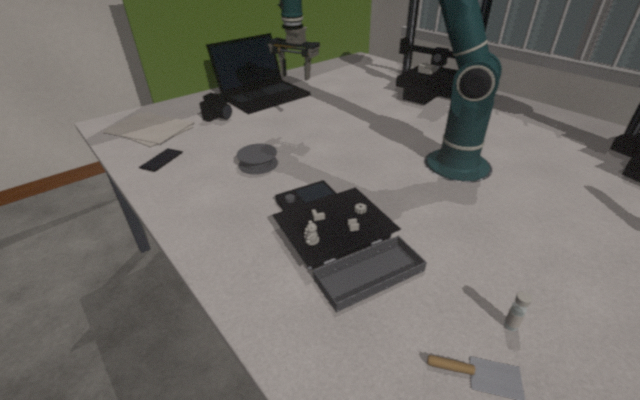

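The top view shows the tray at (265,188), left of the plate at (312,196). The figurine is at (305,170), the bracket at (322,187), the clip at (297,201) and the gear at (308,219). The networks agree with this, and both place the rows at about ±86 and ±30 mm. I'll zoom in to check orientations and refine the centres.

```bash
cat > h.py <<'E'
from station import *
import cv2,numpy as np
from station import env
C=np.array([.5713,-.0072]); a=np.arctan2(.0675,.337)
ey=np.array([np.sin(a),np.cos(a)]); ex=np.array([np.cos(a),-np.sin(a)])
def W(x,y,z): return np.r_[C+x*ex+y*ey,z]
def P(p): d=np.asarray(p)[:2]-C; return np.array([d@ex,d@ey])
def proj(c,p):
    i=viewer.camera_info(c); q=np.array(i["rotation"]).T@(np.asarray(p)-i["eye"]); q=q*[1,-1,-1]
    u=np.array(i["intrinsics"])@q; return u[:2]/u[2]
def cloud(c,d):
    i=viewer.camera_info(c);K=np.array(i["intrinsics"]);v,u=np.mgrid[:400,:640]
    q=np.stack([(u-K[0,2])/K[0,0]*d,-(v-K[1,2])/K[1,1]*d,-d],-1)
    return q@np.array(i["rotation"]).T+i["eye"]
def snap(name,c="scene"):
    p,d=viewer.read_camera(c); K=5 if c=="top" else 4
    o=(cv2.warpAffine(p,np.float32([[K,0,-(225*K)],[0,K,-(140*K)]]),(800,550),flags=cv2.INTER_CUBIC) if c=="top" else
       cv2.warpAffine(p,np.float32([[K,0,-(250*K)],[0,K,-(180*K)]]),(800,560),flags=cv2.INTER_CUBIC))
    cv2.imwrite(f"pics/{name}.png",o[:,:,::-1]); return p,d
E
python3 - <<'E'
from h import *
for c in["top","scene"]:
    p,d=snap(c+"z",c); X=cloud(c,d); g=p.min(2)
    rel=X[...,:2]-C; x=rel@ex;y=rel@ey
    on=(abs(x)<.128)&(abs(y)<.103)&(d>0)
    print(c,"plate z",np.median(X[on][:,2]))
    m=(on&(X[...,2]>.050)).astype(np.uint8)
    m2=(on&(g>90)).astype(np.uint8)
    for mm in(m,m2):
        n,l,s,ct=cv2.connectedComponentsWithStats(mm)
        for k in range(1,n):
            if s[k,4]>8:
                r=l==k; print(s[k,4],ct[k].round(1),"x",x[r].min().round(3),x[r].max().round(3),"y",y[r].min().round(3),y[r].max().round(3),"z",X[r][:,2].max().round(3))
    # edges
    for nm,k in(("plate",(abs(X[...,2]-.045)<.004)),):
        k=k&(g<70)&(abs(x)<.2)&(abs(y)<.2)
        print(nm,np.percentile(x[k],[1,99]),np.percentile(y[k],[1,99]),cv2.minAreaRect((np.stack([X[k][:,0],X[k][:,1]],1)*1000).astype(np.float32)))
    for q in[(-.135,-.11),(.135,-.11),(.135,.11),(-.135,.11)]: print(proj(c,W(*q,.045)).round(0),end=" ")
E
```

```text
top plate z 0.04414266382166221
65 [304.8 168.3] x 0.075 0.103 y 0.023 0.051 z 0.102
35 [321.7 186.7] x 0.018 0.045 y -0.051 -0.021 z 0.066
15 [294.3 198.5] x -0.035 -0.01 y 0.051 0.062 z 0.07
16 [298.2 201.1] x -0.041 -0.023 y 0.035 0.047 z 0.068
48 [307.4 217.5] x -0.096 -0.068 y -0.016 0.011 z 0.064
26 [304.1 167.9] x 0.076 0.093 y 0.029 0.047 z 0.102
27 [321.8 186.9] x 0.022 0.043 y -0.048 -0.024 z 0.065
13 [298.4 201.5] x -0.039 -0.026 y 0.035 0.046 z 0.064
40 [307.8 218.2] x -0.096 -0.073 y -0.015 0.007 z 0.064
plate [-0.13131013  0.13006808] [-0.1055732   0.10996483] ((564.4700927734375, -37.0416259765625), (286.3004150390625, 267.3209533691406), 78.0702133178711)
[335. 237.] [347. 164.] [288. 154.] [274. 226.] scene plate z 0.044400874108878996
78 [360.7 207.2] x -0.103 -0.072 y -0.021 0.012 z 0.061
75 [317.8 214.4] x 0.015 0.043 y -0.055 -0.021 z 0.062
85 [353.3 223.6] x -0.046 -0.018 y 0.028 0.063 z 0.065
218 [311.1 232.5] x 0.071 0.102 y 0.024 0.056 z 0.101
77 [360.5 207.5] x -0.1 -0.072 y -0.028 0.012 z 0.061
84 [317.9 215.1] x 0.018 0.043 y -0.054 -0.021 z 0.062
96 [353.2 224.3] x -0.044 -0.017 y 0.031 0.063 z 0.065
222 [311.5 233.5] x 0.067 0.102 y -0.01 0.056 z 0.101
16 [376.3 241.5] x -0.082 -0.059 y 0.094 0.1 z 0.019
23 [328.7 261. ] x 0.056 0.083 y 0.093 0.101 z 0.02
29 [306.3 270.7] x 0.122 0.128 y 0.06 0.103 z 0.002
plate [-0.13138443  0.13104904] [-0.10656482  0.10991688] ((570.2621459960938, -6.5410919189453125), (222.36276245117188, 268.39630126953125), 78.31802368164062)
[355. 187.] [271. 214.] [307. 266.] [400. 228.]
```

View pics/topz.png

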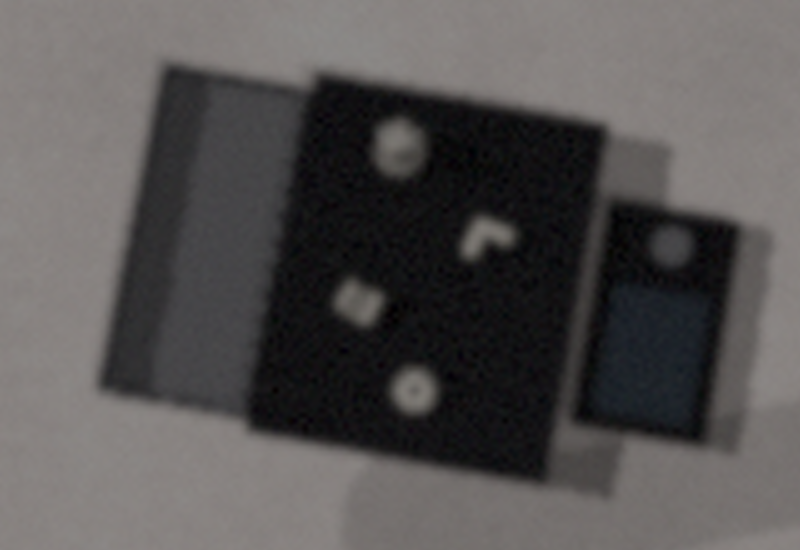

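View pics/scenez.png

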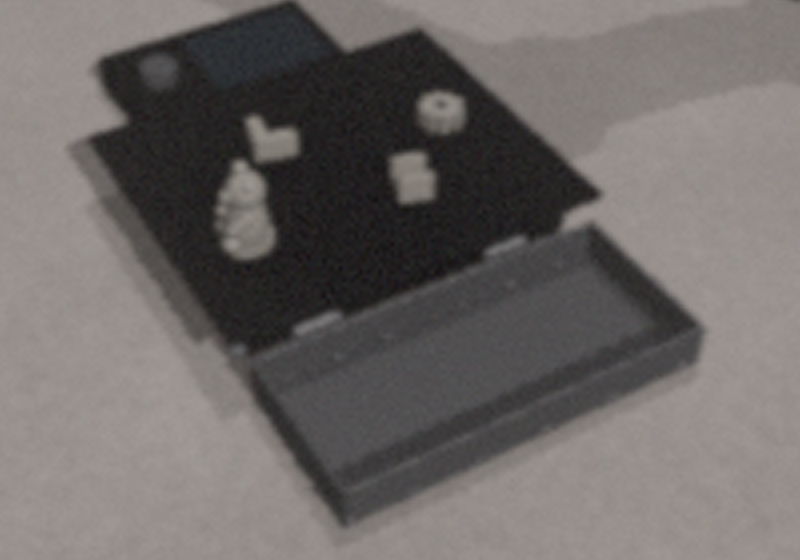

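Both depth clouds agree with the networks, and the plate yaw of 11.3–11.7° is consistent. The figurine is about 55 mm from the bracket row, and the bracket's pocket faces the pushing side. I'll sweep the gear first, with the shut fingers broadside (about 36 mm wide).

```bash
cat >> h.py <<'E'
def rot(yaw=0):
    z=np.r_[np.cos(yaw)*ex+np.sin(yaw)*ey,0]; y=np.array([0,0,-1.])
    return np.stack([np.cross(y,z),y,z],1)
R0=rot()
ZT=.050
def st(m=""):
    s=env.sense(); print(m,"t",round(s["t"],2),P(s["ee_pos"]).round(4),s["ee_pos"][2].round(4),"F",s["wrist_force"].round(1),"w",round(s["gripper_width"],4))
E
python3 - <<'E'
from h import *
effector.grasp(10)
best=None
q=env.sense()["joint_positions"]
for y in(0,np.pi):
    j=solver.inverse_kinematics(W(-.085,-.065,.17),rot(y)); print(y,j)
    if j is not None:
        c=abs(np.array(j)-q).max()
        if best is None or c<best[0]: best=(c,y)
R=rot(best[1]); print(best)
env.reach(W(-.085,-.065,.17),R); st()
env.movel(W(-.085,-.065,ZT),rate=.12); st("down")
env.movel(W(-.085,.128,ZT),rate=.12); st("swept")
snap("s1"); snap("t1","top")
E
```

```text
0 [ 0.51513929  0.29327263 -0.54418753  2.02619262  0.19672258  0.87217718
 -0.33508728]
3.141592653589793 [ 1.04859268  0.62880186 -1.30857157  2.00079529  0.70211429  1.07500369
  2.35955952]
(np.float64(0.6178677564188803), 0)
 t 4.67 [-0.0845 -0.0662] 0.17 F [-0.4  0.6 -0.8] w 0.0005
down t 5.82 [-0.0845 -0.0649] 0.0506 F [-0.5  0.3  0.2] w 0.0006
swept t 7.58 [-0.0849  0.1272] 0.0499 F [ 0.5 -0.7 -0.3] w 0.0004
```

View pics/s1.png

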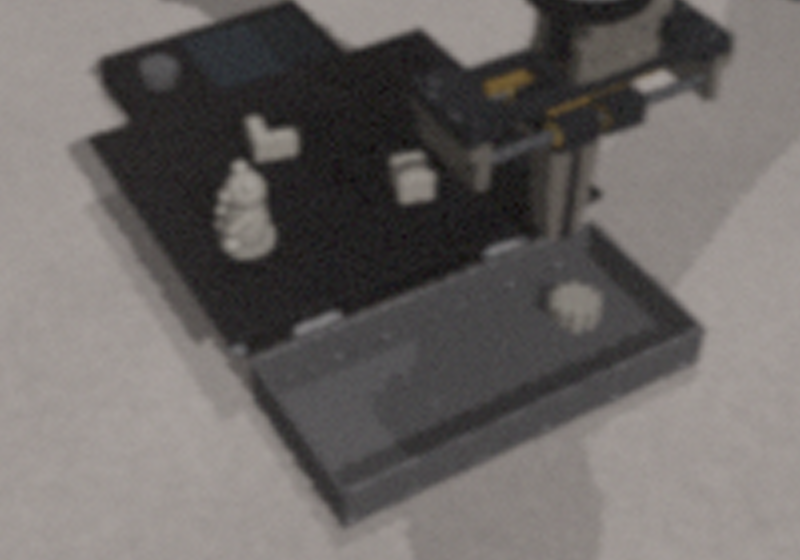

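The gear lies flat in the tray at (577,305) in the zoom, and nothing else has moved. Next is the clip.

Run:
```python
from h import *
env.movel(W(-.085,.128,.15),rate=.2)
env.movel(W(-.030,-.002,.15),rate=.2)
env.movel(W(-.030,-.002,ZT),rate=.12); st("down")
env.movel(W(-.030,.130,ZT),rate=.11); st("swept")
snap("s2")
```

```text
down t 10.17 [-0.0295 -0.0017] 0.0506 F [ 0.1  0.5 -0. ] w 0.0004
swept t 11.52 [-0.0298  0.129 ] 0.0499 F [ 0.6 -0.  -0.4] w 0.0004
```

View pics/s2.png

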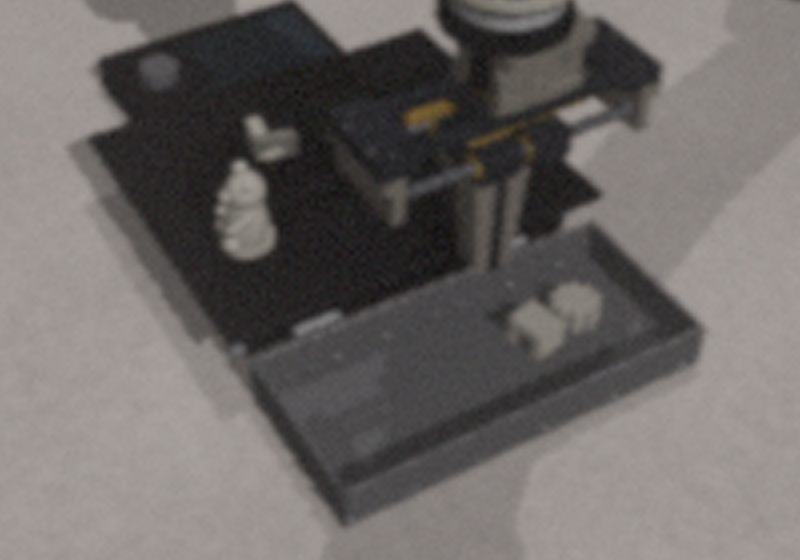

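The clip is in the tray at (535,328) and the figurine is untouched. Before the bracket sweep passes the bear (top at about 0.101 m), I'll check how low the gripper's outer parts hang.

Run:
```python
from h import *
p,d=viewer.read_camera("scene"); X=cloud("scene",d); t=env.sense()["ee_pos"]
r=X-t; x=r[...,:2]@ex; y=r[...,:2]@ey; z=r[...,2]
m=(d>0)&(abs(y)<.06)&(z>.02)
for a in np.arange(-.11,.11,.01):
    k=m&(x>=a)&(x<a+.01)
    if k.sum(): print(round(a,2),k.sum(),"zmin",z[k].min().round(3),np.percentile(z[k],5).round(3))
```

```text
-0.11 89 zmin 0.442 0.45
-0.1 166 zmin 0.115 0.13
-0.09 283 zmin 0.088 0.099
-0.08 349 zmin 0.089 0.098
-0.07 343 zmin 0.101 0.122
-0.06 322 zmin 0.1 0.121
-0.05 358 zmin 0.101 0.124
-0.04 453 zmin 0.094 0.13
-0.03 606 zmin 0.092 0.112
-0.02 779 zmin 0.021 0.071
-0.01 908 zmin 0.02 0.062
-0.0 1002 zmin 0.02 0.068
0.01 1142 zmin 0.021 0.051
0.02 1021 zmin 0.084 0.106
0.03 964 zmin 0.087 0.118
0.04 339 zmin 0.099 0.106
0.05 245 zmin 0.1 0.105
0.06 74 zmin 0.099 0.104
0.07 114 zmin 0.09 0.103
0.08 200 zmin 0.087 0.09
0.09 121 zmin 0.112 0.113
```

Nothing hangs lower than 87 mm above the tips, i.e. 137 mm world, so the bear is cleared by about 35 mm. I'll sweep the bracket in two stages with a look between them.

Run:
```python
from h import *
env.movel(W(-.030,.130,.15),rate=.2)
env.movel(W(.030,-.084,.15),rate=.2)
env.movel(W(.030,-.084,ZT),rate=.12); st("down")
env.movel(W(.030,-.028,ZT),rate=.08); st("part")
p,d=snap("s3"); snap("t3","top")
for n in("bracket_center","figurine_center"):
  for c in("scene","top"): print(n,c,[(P(r["at"]).round(4),round(r["score"],2)) for r in tip_of(c,n)][:2])
```

```text
down t 14.51 [ 0.0306 -0.0838] 0.0507 F [ 0.3  0.1 -0.3] w 0.0005
part t 15.36 [ 0.03   -0.0284] 0.0499 F [ 0.2 -0.2 -0.2] w 0.0007
bracket_center scene [(array([0.0215, 0.0011]), 0.52), (array([-0.0052, -0.1718]), 0.33)]
bracket_center top [(array([-0.0326,  0.4645]), 0.16)]
figurine_center scene [(array([0.0856, 0.0357]), 0.58)]
figurine_center top []
```

View pics/s3.png

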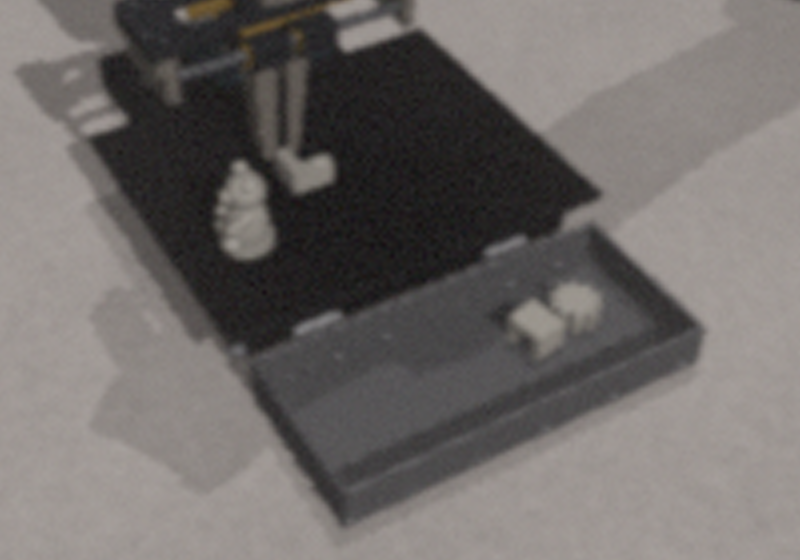

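The bracket at (310,172) is held by the fingers with little rotation. It has drifted to x ≈ 0.022, away from the bear. I'll recentre the tool behind it and finish the sweep.

Run:
```python
from h import *
env.movel(W(.030,-.036,ZT),rate=.06)
env.movel(W(.021,-.036,ZT),rate=.06)
env.movel(W(.021,.05,ZT),rate=.10); st("mid")
snap("s4a")
```

```text
mid t 17.25 [0.0211 0.0491] 0.0499 F [-0.8 -0.   0.9] w 0.0006
```

View pics/s4a.png

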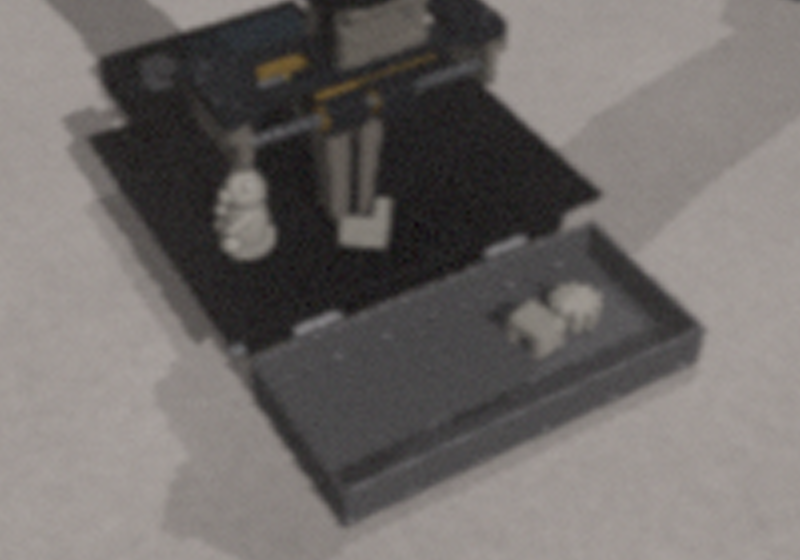

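The bracket has now swung round the fingers, with a leg along each side at (365,225). That is a stable pocket, so I'll continue over the edge.

Run:
```python
from h import *
env.movel(W(.021,.132,ZT),rate=.10); st("swept")
snap("s5")
```

```text
swept t 18.27 [0.0211 0.131 ] 0.0498 F [-0.1 -0.3 -0.6] w 0.0005
```

View pics/s5.png

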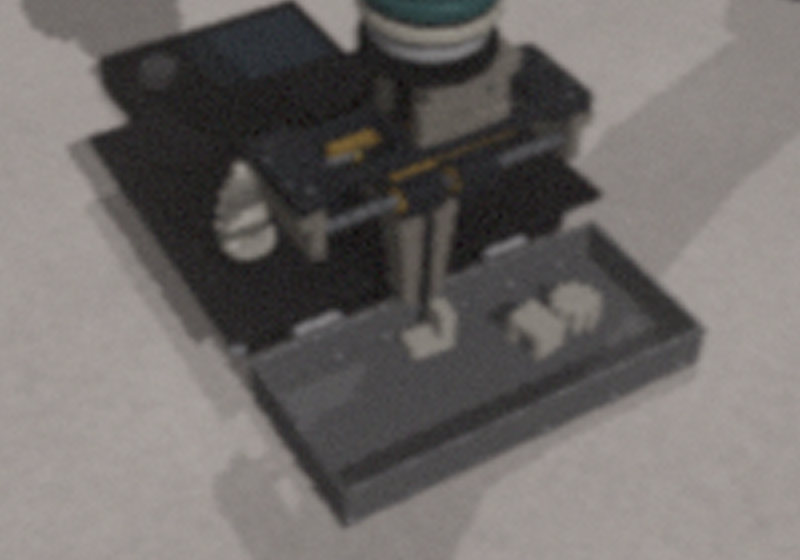

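Run:
```python
from h import *
p,d=viewer.read_camera("scene"); X=cloud("scene",d)
r=X[...,:2]-C; x=r@ex;y=r@ey;z=X[...,2]
m=(p.min(2)>95)&(abs(x-.01)<.04)&(y>.10)&(y<.2)&(z>0)
v,u=np.where(m)
for i in range(0,len(u),3): print((int(u[i]-250)*4,int(v[i]-180)*4),x[v[i],u[i]].round(3),y[v[i],u[i]].round(3),z[v[i],u[i]].round(3))
```

```text
(540, -292) -0.01 0.161 0.416
(540, -288) -0.006 0.166 0.417
(540, -284) -0.007 0.166 0.415
(536, -280) -0.001 0.171 0.416
(532, -276) 0.002 0.172 0.416
(532, -272) 0.003 0.173 0.414
(532, -268) 0.004 0.175 0.413
(524, -260) 0.011 0.179 0.413
(528, -256) 0.008 0.178 0.41
(528, -252) 0.008 0.178 0.408
(524, -248) 0.011 0.18 0.408
(520, -244) 0.014 0.181 0.407
(520, -240) 0.014 0.181 0.405
(520, -236) 0.016 0.184 0.405
(516, -228) 0.019 0.185 0.402
(520, -224) 0.016 0.184 0.399
(520, -220) 0.015 0.184 0.397
(512, -212) 0.023 0.188 0.397
(516, -208) 0.019 0.187 0.394
(512, -200) 0.021 0.187 0.39
(512, -196) 0.02 0.186 0.388
(512, -184) 0.022 0.189 0.384
(508, -176) 0.025 0.191 0.382
(512, -172) 0.02 0.188 0.377
(544, -164) -0.008 0.175 0.361
(532, -148) -0.0 0.177 0.356
(516, -136) 0.011 0.181 0.354
(520, -132) 0.004 0.175 0.348
(524, -128) -0.009 0.162 0.336
(512, -116) 0.01 0.178 0.342
(508, -104) -0.003 0.159 0.323
(508, -92) -0.006 0.156 0.314
(504, -72) -0.001 0.159 0.306
(504, -60) -0.003 0.158 0.299
(504, -48) -0.004 0.158 0.291
(504, -36) -0.006 0.156 0.283
(504, -24) -0.007 0.1
[... 1757 characters left out ...]
0.131 0.013
(448, 328) 0.003 0.142 0.019
(408, 332) 0.022 0.127 0.012
(420, 332) 0.016 0.131 0.013
(432, 332) 0.01 0.135 0.013
(448, 332) 0.003 0.142 0.016
(408, 336) 0.024 0.13 0.012
(420, 336) 0.016 0.132 0.01
(432, 336) 0.011 0.137 0.011
(444, 336) 0.006 0.142 0.014
(408, 340) 0.026 0.133 0.013
(420, 340) 0.018 0.134 0.01
(432, 340) 0.012 0.139 0.011
(444, 340) 0.007 0.143 0.012
(408, 344) 0.026 0.133 0.009
(420, 344) 0.022 0.14 0.014
(432, 344) 0.014 0.142 0.012
(444, 344) 0.007 0.144 0.01
(412, 348) 0.025 0.136 0.008
(424, 348) 0.019 0.141 0.01
(436, 348) 0.011 0.142 0.006
(448, 348) 0.002 0.141 0.001
(424, 352) 0.019 0.141 0.007
(436, 352) 0.011 0.142 0.003
(420, 356) 0.023 0.142 0.005
```

The bracket has dropped on its side: one leg is on the floor, and the other stands up to about 31 mm. Its top is below the fingertips and its centre is about 17 mm above the bench. I'll lift clear and verify.

Run:
```python
from h import *
env.movel(W(.021,.132,.16),rate=.12)
env.movel(W(-.03,-.19,.25),rate=.3); env.reach(np.array([.35,-.45,.25]),R0)
env.pause(.5); st("away")
for c in("scene","top"):
  snap("f_"+c,c)
  for n in("gear_center","bracket_center","clip_center","figurine_center"):
    print(c,n,[((P(r["at"])-[0,.17]).round(4),r["at"][2].round(3),P(r["at"]).round(4),round(r["score"],2)) for r in tip_of(c,n)][:1])
```

```text
away t 22.38 [-0.1299 -0.4775] 0.25 F [ 0.3 -0.3 -0.7] w 0.0005Traceback (most recent call last):
  File "<stdin>", line 8, in <module>
AttributeError: 'float' object has no attribute 'round'
```

View pics/f_scene.png

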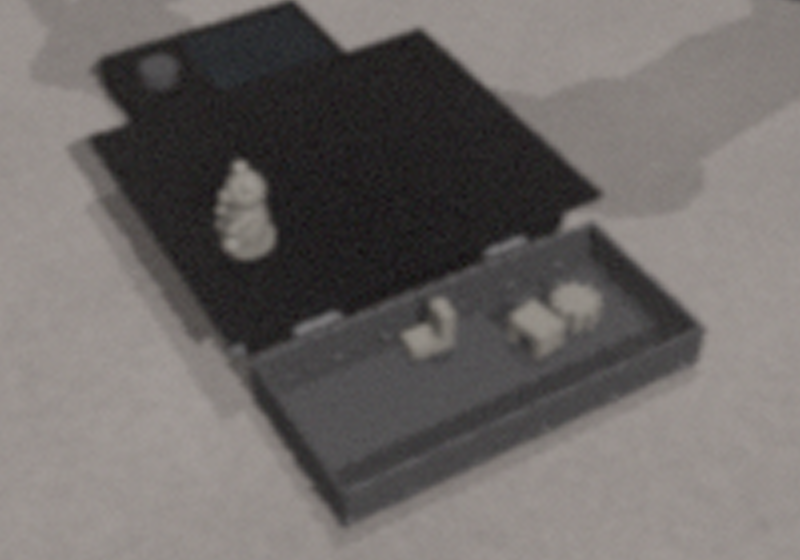

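The scene view shows the plate empty except for the bear at (247,215), and all three prints in the tray. A print format error stopped the script before the checks finished, so I'll rerun them.

Run:
```python
from h import *
for c in("scene","top"):
  p,d=snap("f_"+c+"2",c)
  for n in("gear_center","bracket_center","clip_center","figurine_center"):
    print(c,n,[((P(r["at"])-[0,.17]).round(4),np.round(r["at"],3),round(r["score"],2)) for r in tip_of(c,n)][:1])
  X=cloud(c,d);r=X[...,:2]-C;x=r@ex;y=r@ey
  m=((p.min(2)>85)&(abs(x)<.12)&(y>.12)&(y<.22)).astype(np.uint8)
  n,l,s,_=cv2.connectedComponentsWithStats(m)
  for k in range(1,n):
    q=l==k
    if q.sum()>6: print(c,q.sum(),"x",x[q].min().round(3),x[q].max().round(3),"y",y[q].min().round(3),y[q].max().round(3),"zmax",X[q][:,2].max().round(3))
```

```text
scene gear_center [(array([-0.0814, -0.0137]), array([0.522, 0.162, 0.011]), 0.62)]
scene bracket_center [(array([ 0.0103, -0.0341]), array([0.608, 0.124, 0.023]), 0.62)]
scene clip_center [(array([-0.0468, -0.0073]), array([0.557, 0.162, 0.01 ]), 0.63)]
scene figurine_center [(array([ 0.0835, -0.1339]), array([0.66 , 0.012, 0.074]), 0.67)]
scene 275 x -0.111 -0.035 y 0.129 0.18 zmax 0.023
scene 120 x -0.011 0.026 y 0.127 0.145 zmax 0.032
top gear_center [(array([-0.0009, -0.3415]), array([ 0.537, -0.175, -0.   ]), 0.49)]
top bracket_center [(array([ 0.0129, -0.0325]), array([0.611, 0.125, 0.017]), 0.54)]
top clip_center [(array([-0.0449, -0.0076]), array([0.559, 0.161, 0.013]), 0.4)]
top figurine_center [(array([ 0.0837, -0.1321]), array([0.661, 0.014, 0.07 ]), 0.51)]
top 39 x 0.001 0.032 y 0.127 0.15 zmax 0.037
top 56 x -0.058 -0.032 y 0.152 0.181 zmax 0.026
top 63 x -0.095 -0.064 y 0.147 0.176 zmax 0.025
```

View pics/f_top2.png

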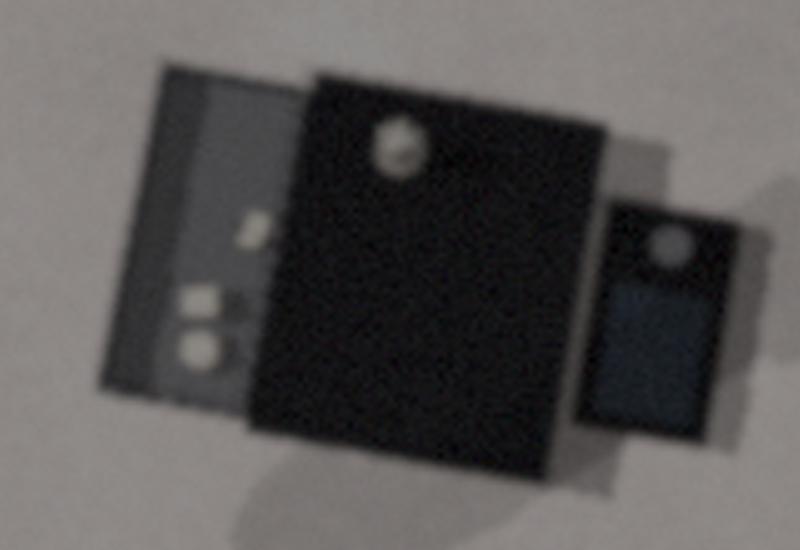

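The top view agrees with the scene view: the bracket (253,230), clip (200,302) and gear (199,350) are all inside the tray. The bear is unchanged at (400,147), so I'm handing in.

Run:
```python
from h import *
st(); print(workorder.finish_job())
```

```text
t 22.98 [-0.13   -0.4777] 0.25 F [ 0.8 -1.2  0.7] w 0.0003
the job is handed in; nothing more can be done
None
```

I swept the gear, the clip and then the bracket over the plate's edge with the shut fingertips. All three lie in the tray, and the job was handed in at about 23 s of the 58 s allowed.

Last checks before handing in, in the tray's frame:

| Print | x (mm) | y (mm) | Height above bench (mm) |
|---|---|---|---|
| Gear | about -81 | about -14 | 11 |
| Clip | about -46 | about -7 | 10–13 |
| Bracket | about 11 | about -33 | 17–23 |

- **Bracket:** it rests on its side. One leg lies on the tray floor and the other stands up to about rim height (depth reads 32–37 mm), but its centre is below the 30 mm limit.
- **Bear:** it reads within about 2 mm of where it stood and is upright in both views.
- **Bench items:** the arm worked only over the plate, tray and control unit. I did not measure the glue stick, spool or scraper again at the end.
- **One disagreement:** the top camera's network put the gear on the control unit's knob. The top picture and depth, and the scene camera, all show it in the tray, so I took that report as false.

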